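Point-and-check before grafting a pearl oyster

ROBOT

A 6-joint arm with a two-finger parallel gripper is mounted at the origin on the work surface. World frame = base frame: x ahead of the robot, y to its left, z up, the work surface at z = 0. Lengths are in m, angles in rad, forces in N, time in s.
With the tool pointing down it reaches from about 0.35 to 0.775 m from the base axis. Payload 7.3 kg.
Tool frame: the origin (TCP) lies between the finger pads, 19 mm behind the fingertips; this is the grasp point; z points along the fingers, y is the line along which they close (so a half turn about z gives the same grasp; the last joint's range is limited). The gripper opens to 92 mm and grips with 3 to 60 N. Pads are 19 mm wide; open, the fingers measure 130 mm over their backs; the gripper's body (75 mm by 190 mm) begins 47 mm behind the grasp point.
Start: joints at [1.002, 0.342, 1.524, -0, 1.275, -0.146], TCP at [0.215, 0.479, 0.246] pointing down, gripper open.
Joint ranges: [-2.53, 2.53], [-0.77, 2.02], [0.04, 2.7], [-1, 4.14], [0.28, 2.66], [-3.11, 3.11]. Speed limits (rad/s): [2.57, 2.57, 3.14, 3.14, 3.14, 3.14].

INTERFACE

Orientations are given as [roll, pitch, yaw] about the fixed x, y, z axes, in that order (R = Rz(yaw) Ry(pitch) Rx(roll)).
In Python, from cell import * gives the robot as it stands.
- The arm moves only by the tool step_arm, never from a script. Its argument "commands" is a list of rows, each a list of 7 numbers: the opening, from 0 (shut) to 1 (fully open), then the shift along the world's x, y, z in cm, then the turn, a rotation vector about the world's x, y, z in rad. A call has 1 to 5 rows; each row is the pose to reach, as a shift and turn from the pose commanded when the call began; what a row does not reach only later rows make up. A row lasts 1/12 s, in which the tool goes at most 41.7 mm and 7.16 degrees, less where a joint would pass 70% of its speed; a pose out of reach is approached as far as the arm can. A call with a gripper value outside its range is refused whole. The fingers move at their own pace and stop on an object; "grip_force" is the grip in N (left out, the last holds). Time passes only in rows, so rows that repeat a pose let the fingers close. It gives the time, the measured TCP pose, the force, the opening and the grip force at its end, in the units of the state.
- observe(): the state, without advancing time (a new reading comes with each control period).
- read_camera(name): name is "side" or "top"; returns the picture (480x640x3 uint8, red, green, blue); there is no depth.
- camera_model(name): a dict with "vfov" (degrees; the focal length in pixels is half the picture's height over the tangent of half this angle, whatever the lens; pixels are square), "cx", "cy" (the principal point, pixels), "world_to_cam" (4x4, takes a point from world to camera coordinates). Camera axes: x right, y up, looking along -z (the intrinsics and any distortion apply to the point x, -y, -z); pixel columns grow to the right and rows downward; lengths in m; the calibration is good to about 2 mm. A picture is of the moment at which its call begins. camera_model takes no time and is no camera call.
- hand_in(): hands the job in; it is judged then, once.
The state is a dict: "time": time; "qpos": joint angles; "qvel": joint speeds; "joint_efforts": joint torques, N m; "tool_pos": TCP position; "tool_rot": TCP orientation; "contact_force": force on the tool from outside, world axes, zero at the start; "torque": the same for the moment, N m; "opening": finger opening in m; "grip_force": force on a finger pad.
Only numpy, scipy, OpenCV 4.12 (cv2) and the standard library are available. Lean on these libraries where they do the work, as an engineer would, in place of code of your own. Each camera call takes 0.05 s, during which the arm holds its last target. There are 200 camera calls.

TASK

Do the point-and-check before grafting: with the fingers pointing down, point from just above, without touching, at the top of the red wedge of the oyster that has one and stay there for two full seconds, then point in the same way at the middle of the white dish of beads for two full seconds, and then press the green button on the logger fully down and let it come up again. Do not point at any other oyster or at the black dish, nor skim low over them, and touch nothing with the arm but the logger: oysters, dishes, tray, board, bottle, knife and block are neither touched, moved nor lifted.

Things in the scene. Friction and masses are not known exactly. Their poses are not given: they have to be found in the camera images.
- oyster_red_top (a point): centre of the top face of the RED wedge of the one oyster that has a red wedge, 98 mm above the oyster's underside; the highest point of that oyster. z up.
- oyster_red: pearl oyster, dark brown round shell 72 mm across (its y) and 28 mm thick (its x), standing upright loose in the blue tray on its flat hinge edge, with a RED plastic wedge (13 x 18 mm seen from above) sticking up out of its top. Origin: centre of its underside, z up.
- oyster_blue1_top (a point): centre of the top face of the BLUE wedge of another oyster (1 of 4), 98 mm above its underside; no part of it is higher.
- oyster_blue1: pearl oyster, dark brown round shell 72 mm across (its y) and 28 mm thick (its x), standing upright loose in the blue tray on its flat hinge edge, with a BLUE plastic wedge (13 x 18 mm seen from above) sticking up out of its top. Not the one wanted. Origin: centre of its underside.
- oyster_blue2_top (a point): centre of the top face of the BLUE wedge of another oyster (2 of 4), 98 mm above its underside; no part of it is higher.
- oyster_blue2: pearl oyster, dark brown round shell 72 mm across (its y) and 28 mm thick (its x), standing upright loose in the blue tray on its flat hinge edge, with a BLUE plastic wedge (13 x 18 mm seen from above) sticking up out of its top. Not the one wanted. Origin: centre of its underside.
- oyster_blue3_top (a point): centre of the top face of the BLUE wedge of another oyster (3 of 4), 98 mm above its underside; no part of it is higher.
- oyster_blue3: pearl oyster, dark brown round shell 72 mm across (its y) and 28 mm thick (its x), standing upright loose in the blue tray on its flat hinge edge, with a BLUE plastic wedge (13 x 18 mm seen from above) sticking up out of its top. Not the one wanted. Origin: centre of its underside.
- oyster_blue4_top (a point): centre of the top face of the BLUE wedge of another oyster (4 of 4), 98 mm above its underside; no part of it is higher.
- oyster_blue4: pearl oyster, dark brown round shell 72 mm across (its y) and 28 mm thick (its x), standing upright loose in the blue tray on its flat hinge edge, with a BLUE plastic wedge (13 x 18 mm seen from above) sticking up out of its top. Not the one wanted. Origin: centre of its underside.
- tray: light blue open plastic tray, 260 (x) x 340 (y) x 50 mm high, walls and floor about 5 mm, fixed on the table; the five oysters stand in it. Origin: centre of its underside.
- board: pale plywood board, 270 x 270 x 12 mm, fixed flat on the table; both dishes and the logger stand on it, in any arrangement. Origin: centre of its underside.
- dish_white_top (a point): centre of the mouth of the white dish, at rim height, 22 mm above its underside. z up.
- dish_white: small loose white ceramic dish, 68 mm across at the rim, 22 mm high, holding seven cream pearl beads (11 mm, fast in it, below the rim). Origin: centre of its underside.
- dish_black_top (a point): centre of the mouth of the black dish, at rim height.
- dish_black: small loose black plastic dish, empty, same size as the white one (68 mm across, 22 mm high). Not the one wanted. Origin: centre of its underside.
- logger: grey plastic check logger, box 85 (x) x 70 (y) x 30 mm high, fixed on the board, with a dark screen and one round green push button on top. Origin: centre of its underside.
- log_button_top (a point): centre of the top face of the logger's green push button (32 mm across), which is pushed straight down. The point moves with the button.
- log_button (a joint): travel of the green button, m: 0 = up, 0.006 = fully pressed; it springs back when let go. Pushing it fully down takes about 5 N.
- bottle: loose pink bottle with a white cap, 44 mm across, 110 mm high, standing beyond the board. Origin: centre of its underside.
- knife: loose grafting knife, 175 mm long along its x, about 11 mm thick, black handle towards -x and flat steel blade towards +x, lying on the table. Origin near its middle, on its underside.
- block: loose cork block, 70 x 100 x 18 mm, lying on the table beyond the tray. Origin: centre of its underside.

How it is judged:
On the way, in this order (a step that is already met when the one before it is completed fails the run):
1. point at the red wedge from just above, without contact, and dwell (horizontal distance between the grasp point and oyster_red_top below 0.018 m and z of the grasp point in the frame of oyster_red_top between 0.015 and 0.07 m and angle between the grasp point's own z axis and vertical above 2.3 rad), for 1.7 s.
2. point at the middle of the white dish from just above, without contact, and dwell (horizontal distance between the grasp point and dish_white_top below 0.02 m and z of the grasp point in the frame of dish_white_top between 0.015 and 0.07 m and angle between the grasp point's own z axis and vertical above 2.3 rad), for 1.7 s.
3. press the green button down (value of joint log_button above 0.0042 m), for 0.04 s.
At the end, for the whole second after the job is handed in: Button up again (under 1.5 mm); every loose thing at rest within 8 mm of its start, oysters, dishes and bottle upright within 7 degrees. Before it, in order: 1.7 s pointing at the red wedge (18 mm sideways, 15-70 mm above), the same at the white dish (20 mm), button pressed over 4.2 mm (value of joint log_button below 0.0015 m and distance of each of oyster_red, oyster_blue1, oyster_blue2, oyster_blue3, oyster_blue4, dish_white, dish_black, bottle, knife, block from where it was at the start of the episode below 0.008 m and angle between each of oyster_red, oyster_blue1, oyster_blue2, oyster_blue3, oyster_blue4, dish_white, dish_black, bottle's own z axis and vertical below 0.12 rad and linear speed of each of oyster_red, oyster_blue1, oyster_blue2, oyster_blue3, oyster_blue4, dish_white, dish_black, bottle, knife, block below 0.02 m/s); the robot touches nothing.
It fails at once if touched an oyster, dish, tray, board, bottle, knife or block ((contact force between the fingers and oyster_red above 0.3 N or contact force between the fingers and oyster_blue1 above 0.3 N or contact force between the fingers and oyster_blue2 above 0.3 N or contact force between the fingers and oyster_blue3 above 0.3 N or contact force between the fingers and oyster_blue4 above 0.3 N or contact force between the fingers and dish_white above 0.3 N or contact force between the fingers and dish_black above 0.3 N or contact force between the fingers and bottle above 0.3 N or contact force between the fingers and knife above 0.3 N or contact force between the fingers and block above 0.3 N or contact force between the fingers and tray above 0.3 N or contact force between the fingers and board above 0.3 N) or (contact force between the arm and oyster_red above 0.3 N or contact force between the arm and oyster_blue1 above 0.3 N or contact force between the arm and oyster_blue2 above 0.3 N or contact force between the arm and oyster_blue3 above 0.3 N or contact force between the arm and oyster_blue4 above 0.3 N or contact force between the arm and dish_white above 0.3 N or contact force between the arm and dish_black above 0.3 N or contact force between the arm and bottle above 0.3 N or contact force between the arm and knife above 0.3 N or contact force between the arm and block above 0.3 N or contact force between the arm and tray above 0.3 N or contact force between the arm and board above 0.3 N)).
It fails at once if moved, lifted or knocked a loose thing (distance of any of oyster_red, oyster_blue1, oyster_blue2, oyster_blue3, oyster_blue4, dish_white, dish_black, bottle, knife, block from where it was at the start of the episode above 0.012 m).
It fails at once if pointed at a wrong oyster or the black dish, or skimmed low over it (tool point within 22 mm sideways and less than 70 mm above its top) ((horizontal distance between the grasp point and oyster_blue1_top below 0.022 m and z of the grasp point in the frame of oyster_blue1_top below 0.07 m) or (horizontal distance between the grasp point and oyster_blue2_top below 0.022 m and z of the grasp point in the frame of oyster_blue2_top below 0.07 m) or (horizontal distance between the grasp point and oyster_blue3_top below 0.022 m and z of the grasp point in the frame of oyster_blue3_top below 0.07 m) or (horizontal distance between the grasp point and oyster_blue4_top below 0.022 m and z of the grasp point in the frame of oyster_blue4_top below 0.07 m) or (horizontal distance between the grasp point and dish_black_top below 0.022 m and z of the grasp point in the frame of dish_black_top below 0.07 m)).
It also fails if it takes over 51 s, if anything falls off the work surface, if the arm or the gripper's body presses on something with over 40 N, if the wrist force passes 120 N, or if a joint passes its speed limit or range.

## Working session

There is one attempt and no reset: what is moved stays moved. The work goes in short steps, Python scripts to look and compute and a tool call to move; the robot and the scene stay as the last step left them, time stands still between calls to the robot, and variables do not carry over. Pictures are saved under pics/ and viewed, at most 10 in all, crops included, and the job is handed in when it is done.

Besides the shell and the picture viewer there is one more tool, called after "Emit:" as a command line: name --pt "numbers of a row" for each row, then --argument value for the rest. step_arm: Moves the arm, as the interface text tells. Its arguments: {"type":"object","properties":{"commands":{"type":"array"},"grip_force":{"type":"number"}},"required":["commands"]}

```bash
mkdir -p pics; python3 - <<'E'
from cell import *
import cv2
for n in("top","side"):
    im=read_camera(n);cv2.imwrite(f"pics/{n}0.png",im[:,:,::-1]);print(n,camera_model(n))
o=observe();print(o["time"],o["tool_pos"],o["tool_rot"],o["opening"])
E
```

```text
top {'vfov': 50.39268889346975, 'cx': 318.67477663261616, 'cy': 245.93365977459354, 'world_to_cam': array([[-0.00201748, -0.99980573, -0.01960707,  0.05042243],
       [ 0.99196552, -0.00448104,  0.12642912, -0.52081393],
       [-0.12649242, -0.01919447,  0.99178185, -1.07532992],
       [ 0.        ,  0.        ,  0.        ,  1.        ]])}
side {'vfov': 55.27521026248878, 'cx': 328.12653302397666, 'cy': 239.64895238675518, 'world_to_cam': array([[ 0.92942885, -0.36894211, -0.00661371, -0.47960748],
       [ 0.27140845,  0.67136205,  0.68964516, -0.21596878],
       [-0.24999895, -0.64277112,  0.72411726, -0.9026589 ],
       [ 0.        ,  0.        ,  0.        ,  1.        ]])}
0.1 [0.21520904 0.47849111 0.24490245] [-3.14021976e+00 -1.91785663e-04  2.71878442e+00] 0.0919913058082779
```

View pics/top0.png

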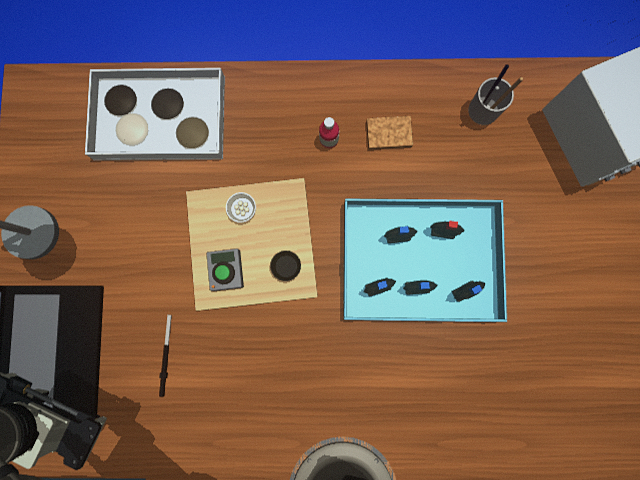

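View pics/side0.png

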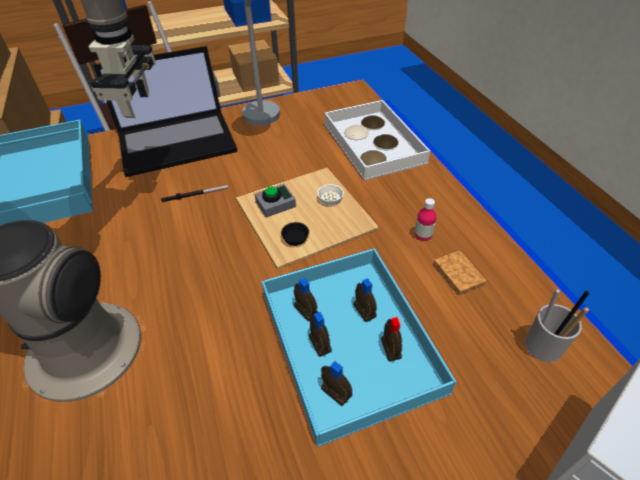

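The top view shows the red wedge at (453,224), four blue wedges at about (404,230), (382,285), (419,287) and (477,290), the white dish at (241,208), the black dish at (285,265) and the button at (223,272). The side view shows the same layout, with the red wedge at (394,323) and the button at (271,193).

```bash
cat > h.py <<'E'
import numpy as np, cv2
from cell import camera_model
def ray(n,px):
    m=camera_model(n);f=240/np.tan(np.radians(m["vfov"]/2));W=np.array(m["world_to_cam"])
    d=np.array([(px[0]-m["cx"])/f,-(px[1]-m["cy"])/f,-1]);R=W[:3,:3]
    return -R.T@W[:3,3],R.T@d
def onz(n,px,z):
    c,d=ray(n,px);return c+d*(z-c[2])/d[2]
def two(a,b):
    c,d=ray("top",a);e,g=ray("side",b)
    s=np.linalg.lstsq(np.c_[d,-g],e-c,rcond=None)[0];p=c+d*s[0];q=e+g*s[1]
    return (p+q)/2,np.linalg.norm(p-q)
def blobs(mask,box,amin=15):
    x0,y0,x1,y1=box;m=np.zeros(mask.shape,np.uint8);m[y0:y1,x0:x1]=mask[y0:y1,x0:x1]
    n,_,st,c=cv2.connectedComponentsWithStats(m)
    return [(c[i].round(1),st[i].tolist()) for i in range(1,n) if st[i,4]>=amin]
E
python3 - <<'E'
from h import *
B={}
for n,box in(("top",(345,200,505,320)),("side",(270,255,450,430))):
    im=cv2.imread(f"pics/{n}0.png");h=cv2.cvtColor(im,cv2.COLOR_BGR2HSV)
    H,S,V=h[...,0],h[...,1],h[...,2]
    red=((H<6)|(H>174))&(S>150)&(V>100); blue=(H>102)&(H<125)&(S>150)&(V>80); gr=(H>45)&(H<80)&(S>130)&(V>60)
    bb=(190,180,310,300) if n=="top" else (240,170,375,260)
    B[n]=(blobs(red,box),blobs(blue,box),blobs(gr,bb,30))
    print(n,*B[n],sep="\n ")
    wd=(S<60)&(V>150); bd=(V<50)
    print(" white",blobs(wd,bb,30)," black",blobs(bd,bb,100))
im=cv2.imread("pics/top0.png")
cv2.imwrite("pics/c0.png",np.hstack([cv2.resize(im[195:325,190:320],(390,390),interpolation=2),cv2.resize(im[200:330,360:490],(390,390),interpolation=2)]))
print("red",onz("top",B["top"][0][0][0],.103),two(B["top"][0][0][0],B["side"][0][0][0]))
for b in B["top"][1]: print("blue",onz("top",b[0],.103))
print("btn",two(B["top"][2][0][0],B["side"][2][0][0]),onz("top",B["top"][2][0][0],.055))
for k,p in dict(white=(240.5,207.5),black=(285,265)).items(): print(k,onz("top",p,.034))
print("bottle cap",onz("top",(328,123),.11))
E
```

```text
top
 [(array([453. , 224.2]), [449, 221, 9, 7, 50])]
 [(array([404. , 229.5]), [400, 226, 9, 8, 58]), (array([382. , 284.6]), [377, 281, 11, 9, 61]), (array([424.6, 285.1]), [420, 282, 10, 8, 63]), (array([476.6, 289. ]), [472, 285, 10, 9, 61])]
 [(array([221.8, 272.1]), [215, 265, 15, 15, 159])]
 white [(array([240.4, 207.9]), [225, 192, 31, 31, 558])]  black [(array([284.6, 264.6]), [271, 251, 30, 30, 303])]
side
 [(array([395.2, 324.3]), [391, 317, 9, 16, 98])]
 [(array([303.8, 284.8]), [299, 278, 11, 16, 122]), (array([366.5, 285.3]), [362, 278, 10, 17, 118]), (array([318.8, 319.3]), [314, 312, 10, 17, 122]), (array([336. , 369.4]), [330, 361, 13, 18, 159])]
 [(array([271. , 191.5]), [265, 187, 13, 10, 108])]
 white [(array([329.9, 192.3]), [317, 184, 27, 18, 360])]  black [(array([272.4, 196.8]), [263, 189, 19, 13, 115]), (array([294.7, 233.4]), [282, 223, 26, 22, 451])]
red [ 0.55551219 -0.2263834   0.103     ] (array([ 0.55653333, -0.22821663,  0.09514157]), np.float64(0.0006397950783807866))
blue [ 0.54509863 -0.12662955  0.103     ]
blue [ 0.43311031 -0.07990739  0.103     ]
blue [ 0.43184965 -0.16526644  0.103     ]
blue [ 0.42374126 -0.26878695  0.103     ]
btn (array([0.46357489, 0.25379558, 0.0571919 ]), np.float64(0.0012942995531110533)) [0.46310421 0.25436721 0.055     ]
white [0.60696304 0.22061643 0.034     ]
black [0.47962731 0.12173261 0.034     ]
bottle cap [0.7696578  0.02726535 0.11      ]
```

View pics/c0.png

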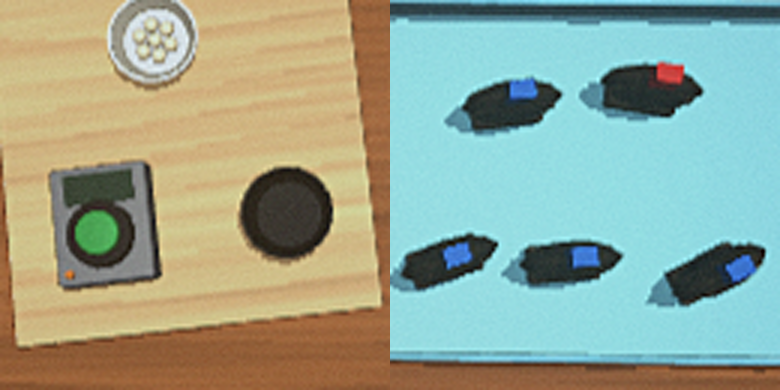

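Moving to the red wedge at (0.556, -0.227), staying at travel height and closing the fingers on the way.

Emit:
step_arm --pt "0 1 -2 0 0 0 0" --pt "0 2.5 -5 0 0 0 0" --pt "0 4 -8 0 0 0 0" --pt "0 5.5 -11.5 0 0 0 0" --pt "0 7 -14.5 0 0 0 0" --grip_force 5

```text
time: 0.52
tool_pos: [0.2853, 0.3319, 0.2451]
tool_rot: [-3.141, -0.0, 2.72]
contact_force: [1.4, -1.1, 0.5]
opening: 0.0631
grip_force: 0.0
```

Emit:
step_arm --pt "0 1.5 -3 0 0 0 0" --pt "0 3 -6 0 0 0 0" --pt "0 4.5 -9 0 0 0 0" --pt "0 6 -12 0 0 0 0" --pt "0 7.5 -15 0 0 0 0"

```text
time: 0.93
tool_pos: [0.3606, 0.1822, 0.2454]
tool_rot: [-3.141, -0.0, 2.719]
contact_force: [0.6, 0.1, 0.3]
opening: 0.0298
grip_force: 0.0
```

Emit:
step_arm --pt "0 1.5 -3 0 0 0 0" --pt "0 3 -6 0 0 0 0" --pt "0 4.5 -9 0 0 0 0" --pt "0 6 -12 0 0 0 0" --pt "0 7 -14 0 0 0 0"

```text
time: 1.35
tool_pos: [0.4312, 0.0413, 0.2453]
tool_rot: [-3.141, 0.0, 2.717]
contact_force: [0.4, 0.7, -0.1]
opening: 0.0006
grip_force: 0.0
```

Emit:
step_arm --pt "0 2 -3 0 0 0 0" --pt "0 4 -6 0 0 0 0" --pt "0 6 -9 0 0 0 0" --pt "0 8 -12 0 0 0 0" --pt "0 9 -13 0 0 0 0"

```text
time: 1.77
tool_pos: [0.5219, -0.0901, 0.2449]
tool_rot: [-3.141, 0.001, 2.716]
contact_force: [-0.4, 0.1, -0.0]
opening: 0.0008
grip_force: 0.0
```

Emit:
step_arm --pt "0 0.8 -3.5 0 0 0 0" --pt "0 1.7 -7 0 0 0 0" --pt "0 2.5 -10.5 0 0 0 0" --pt "0 3.2 -13 0 0 0 0" --pt "0 3.4 -13.7 0 0 0 0"

```text
time: 2.18
tool_pos: [0.5546, -0.2271, 0.2445]
tool_rot: [-3.141, -0.0, 2.716]
contact_force: [-0.6, 0.3, -0.2]
opening: 0.0007
grip_force: 0.0
```

Emit:
step_arm --pt "0 0 0 -2 0 0 0" --pt "0 0 0 -4.5 0 0 0" --pt "0 0 0 -7 0 0 0" --pt "0 0 0 -8.5 0 0 0" --pt "0 0 0 -9 0 0 0"

```text
time: 2.6
tool_pos: [0.5528, -0.2218, 0.1523]
tool_rot: [3.141, -0.006, 2.719]
contact_force: [-0.4, -0.7, -0.4]
opening: 0.0006
grip_force: 0.0
```

Emit:
step_arm --pt "0 0 0 0 0 0 0" --pt "0 0 0 0 0 0 0" --pt "0 0 0 0 0 0 0" --pt "0 0 0 0 0 0 0" --pt "0 0 0 0 0 0 0"

```text
time: 3.02
tool_pos: [0.5548, -0.2234, 0.1567]
tool_rot: [-3.142, 0.002, 2.719]
contact_force: [-0.4, -0.2, 0.6]
opening: 0.0005
grip_force: 0.0
```

```bash
python3 - <<'E'
from cell import *
import cv2,numpy as np
a=read_camera("top");b=read_camera("side");o=observe();print(o["time"],o["tool_pos"],o["qpos"])
cv2.imwrite("pics/p1.png",np.hstack([a[130:380,280:580],b[180:430,220:520]])[:,:,::-1])
E
```

```text
3.1167 [ 0.55461921 -0.22334194  0.15621574] [-5.10979884e-01  5.52441238e-01  1.44159245e+00  4.81555325e-05
  1.14638181e+00 -1.65901958e+00]
```

View pics/p1.png

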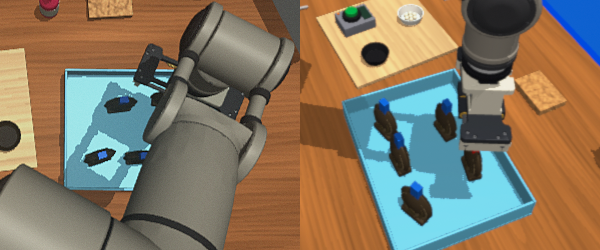

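The gripper is directly above the red-wedge oyster: the fingertips are over it in the side crop (about (470,150)) with nothing touching. I'll correct a few mm and dwell.

Emit:
step_arm --pt "0 0.1 -0.3 -0.5 0 0 0" --pt "0 0.1 -0.3 -0.5 0 0 0" --pt "0 0.1 -0.3 -0.5 0 0 0" --pt "0 0.1 -0.3 -0.5 0 0 0" --pt "0 0.1 -0.3 -0.5 0 0 0"

```text
time: 3.53
tool_pos: [0.5554, -0.2262, 0.1505]
tool_rot: [3.141, -0.0, 2.719]
contact_force: [0.0, 0.3, -0.0]
opening: 0.0008
grip_force: 0.0
```

Emit:
step_arm --pt "0 0 0 0 0 0 0" --pt "0 0 0 0 0 0 0" --pt "0 0 0 0 0 0 0" --pt "0 0 0 0 0 0 0" --pt "0 0 0 0 0 0 0"

```text
time: 3.95
tool_pos: [0.5554, -0.2262, 0.1506]
tool_rot: [3.141, 0.0, 2.719]
contact_force: [-0.4, -0.1, -0.6]
opening: 0.0003
grip_force: 0.0
```

Emit:
step_arm --pt "0 0 0 0 0 0 0" --pt "0 0 0 0 0 0 0" --pt "0 0 0 0 0 0 0" --pt "0 0 0 0 0 0 0" --pt "0 0 0 0 0 0 0"

```text
time: 4.37
tool_pos: [0.5554, -0.2262, 0.1505]
tool_rot: [3.142, 0.0, 2.719]
contact_force: [0.8, -0.2, 0.3]
opening: 0.0005
grip_force: 0.0
```

Emit:
step_arm --pt "0 0 0 0 0 0 0" --pt "0 0 0 0 0 0 0" --pt "0 0 0 0 0 0 0" --pt "0 0 0 0 0 0 0" --pt "0 0 0 0 0 0 0"

```text
time: 4.78
tool_pos: [0.5554, -0.2262, 0.1505]
tool_rot: [3.142, -0.0, 2.719]
contact_force: [-0.8, 0.3, -0.1]
opening: 0.0004
grip_force: 0.0
```

Emit:
step_arm --pt "0 0 0 0 0 0 0" --pt "0 0 0 0 0 0 0" --pt "0 0 0 0 0 0 0" --pt "0 0 0 0 0 0 0" --pt "0 0 0 0 0 0 0"

```text
time: 5.2
tool_pos: [0.5554, -0.2262, 0.1505]
tool_rot: [3.141, -0.0, 2.719]
contact_force: [0.1, -0.2, -0.2]
opening: 0.0004
grip_force: 0.0
```

Emit:
step_arm --pt "0 0 0 0 0 0 0" --pt "0 0 0 0 0 0 0" --pt "0 0 0 0 0 0 0" --pt "0 0 0 0 0 0 0" --pt "0 0 0 0 0 0 0"

```text
time: 5.62
tool_pos: [0.5554, -0.2262, 0.1505]
tool_rot: [3.142, 0.0, 2.719]
contact_force: [-0.7, 0.3, 0.9]
opening: 0.0007
grip_force: 0.0
```

Over two seconds of dwell is done, so I'm going up and across to the white dish.

Emit:
step_arm --pt "0 0 0 2 0 0 0" --pt "0 0 0 4.5 0 0 0" --pt "0 0 0 7 0 0 0" --pt "0 0 0 8.5 0 0 0" --pt "0 0 0 9 0 0 0"

```text
time: 6.03
tool_pos: [0.5564, -0.2267, 0.2437]
tool_rot: [-3.141, 0.005, 2.719]
contact_force: [0.5, 0.4, 0.7]
opening: 0.0005
grip_force: 0.0
```

Emit:
step_arm --pt "0 0.2 2 0 0 0 0" --pt "0 0.5 5 0 0 0 0" --pt "0 0.9 8 0 0 0 0" --pt "0 1.3 11 0 0 0 0" --pt "0 1.7 14 0 0 0 0"

```text
time: 6.45
tool_pos: [0.572, -0.0849, 0.2395]
tool_rot: [-3.142, -0.001, 2.718]
contact_force: [0.4, -0.1, -0.6]
opening: 0.0001
grip_force: 0.0
```

Emit:
step_arm --pt "0 0.3 3 0 0 0 0" --pt "0 0.7 6 0 0 0 0" --pt "0 1 9 0 0 0 0" --pt "0 1.4 12 0 0 0 0" --pt "0 1.7 15 0 0 0 0"

```text
time: 6.87
tool_pos: [0.5891, 0.0653, 0.2395]
tool_rot: [-3.141, -0.001, 2.719]
contact_force: [-0.2, -0.1, -0.4]
opening: 0.0006
grip_force: 0.0
```

Emit:
step_arm --pt "0 0.4 3.5 0 0 0 0" --pt "0 0.8 7 0 0 0 0" --pt "0 1.2 11 0 0 0 0" --pt "0 1.6 14.5 0 0 0 0" --pt "0 1.7 15.5 0 0 0 0"

```text
time: 7.28
tool_pos: [0.6056, 0.2238, 0.2391]
tool_rot: [3.141, -0.002, 2.723]
contact_force: [0.2, 0.1, -0.2]
opening: 0.0004
grip_force: 0.0
```

Emit:
step_arm --pt "0 0 0 0 0 0 0" --pt "0 0 0 0 0 0 0" --pt "0 0 0 0 0 0 0"

```text
time: 7.53
tool_pos: [0.6063, 0.2172, 0.24]
tool_rot: [-3.14, -0.0, 2.718]
contact_force: [0.5, -0.9, -0.6]
opening: 0.0007
grip_force: 0.0
```

Emit:
step_arm --pt "0 0 0.3 -2 0 0 0" --pt "0 0 0.3 -4.5 0 0 0" --pt "0 0 0.3 -7 0 0 0" --pt "0 0 0.3 -9 0 0 0" --pt "0 0 0.3 -10 0 0 0"

```text
time: 7.95
tool_pos: [0.6053, 0.2193, 0.1377]
tool_rot: [-3.139, -0.003, 2.716]
contact_force: [-0.3, -0.8, -0.2]
opening: 0.0006
grip_force: 0.0
```

Emit:
step_arm --pt "0 0 0 -1.5 0 0 0" --pt "0 0 0 -3 0 0 0" --pt "0 0 0 -4.5 0 0 0" --pt "0 0 0 -5.5 0 0 0" --pt "0 0 0 -6 0 0 0"

```text
time: 8.37
tool_pos: [0.6062, 0.2206, 0.0796]
tool_rot: [-3.141, -0.001, 2.717]
contact_force: [-0.4, 0.5, 0.1]
opening: 0.0005
grip_force: 0.0
```

Emit:
step_arm --pt "0 0 0 0 0 0 0" --pt "0 0 0 0 0 0 0" --pt "0 0 0 0 0 0 0"

```text
time: 8.62
tool_pos: [0.6071, 0.2217, 0.0817]
tool_rot: [3.14, 0.002, 2.719]
contact_force: [-0.2, -0.5, 1.0]
opening: 0.0007
grip_force: 0.0
```

```bash
python3 - <<'E'
from cell import *
import cv2,numpy as np
b=read_camera("side");a=read_camera("top")
cv2.imwrite("pics/p2.png",np.hstack([a[130:380,150:450],b[100:350,180:480]])[:,:,::-1])
E
```

```text
(no output)
```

View pics/p2.png

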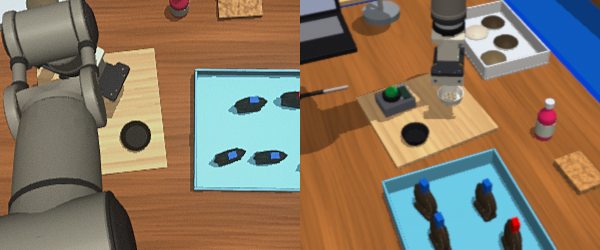

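The closed fingers hang above the white dish (side crop, about (450,90)), and the other objects in view are undisturbed. Now dwelling.

Emit:
step_arm --pt "0 0 0 0 0 0 0" --pt "0 0 0 0 0 0 0" --pt "0 0 0 0 0 0 0" --pt "0 0 0 0 0 0 0" --pt "0 0 0 0 0 0 0"

```text
time: 9.13
tool_pos: [0.6064, 0.2219, 0.0806]
tool_rot: [3.141, 0.0, 2.719]
contact_force: [-0.4, -0.1, -0.8]
opening: 0.0006
grip_force: 0.0
```

Emit:
step_arm --pt "0 0 0 0 0 0 0" --pt "0 0 0 0 0 0 0" --pt "0 0 0 0 0 0 0" --pt "0 0 0 0 0 0 0" --pt "0 0 0 0 0 0 0"

```text
time: 9.55
tool_pos: [0.6064, 0.2218, 0.0805]
tool_rot: [3.141, 0.0, 2.719]
contact_force: [-0.2, 0.2, 0.2]
opening: 0.0007
grip_force: 0.0
```

Emit:
step_arm --pt "0 0 0 0 0 0 0" --pt "0 0 0 0 0 0 0" --pt "0 0 0 0 0 0 0" --pt "0 0 0 0 0 0 0" --pt "0 0 0 0 0 0 0"

```text
time: 9.97
tool_pos: [0.6064, 0.2218, 0.0805]
tool_rot: [3.142, -0.0, 2.719]
contact_force: [0.6, 0.1, -0.0]
opening: 0.0007
grip_force: 0.0
```

Emit:
step_arm --pt "0 0 0 0 0 0 0" --pt "0 0 0 0 0 0 0" --pt "0 0 0 0 0 0 0" --pt "0 0 0 0 0 0 0" --pt "0 0 0 0 0 0 0"

```text
time: 10.38
tool_pos: [0.6064, 0.2218, 0.0805]
tool_rot: [3.142, 0.0, 2.719]
contact_force: [0.5, -0.4, -0.1]
opening: 0.0004
grip_force: 0.0
```

Emit:
step_arm --pt "0 0 0 0 0 0 0" --pt "0 0 0 0 0 0 0" --pt "0 0 0 0 0 0 0" --pt "0 0 0 0 0 0 0" --pt "0 0 0 0 0 0 0"

```text
time: 10.8
tool_pos: [0.6064, 0.2218, 0.0805]
tool_rot: [3.141, 0.0, 2.719]
contact_force: [0.3, -0.2, 0.3]
opening: 0.0004
grip_force: 0.0
```

Emit:
step_arm --pt "0 0 0 1 0 0 0" --pt "0 0 0 2.5 0 0 0" --pt "0 0 0 4 0 0 0" --pt "0 0 0 5 0 0 0" --pt "0 0 0 5 0 0 0"

```text
time: 11.22
tool_pos: [0.6078, 0.2222, 0.1338]
tool_rot: [3.138, 0.004, 2.719]
contact_force: [0.0, 0.4, 1.3]
opening: 0.0005
grip_force: 0.0
```

Emit:
step_arm --pt "0 -3 0.7 0 0 0 0" --pt "0 -6 1.4 0 0 0 0" --pt "0 -9.5 2.2 0 0 0 0" --pt "0 -13 3 0 0 0 0" --pt "0 -14.3 3.3 0 0 0 0"

```text
time: 11.63
tool_pos: [0.4585, 0.2551, 0.1298]
tool_rot: [-3.139, -0.004, 2.72]
contact_force: [0.0, 0.7, -0.7]
opening: 0.0006
grip_force: 0.0
```

Emit:
step_arm --pt "0 0 0 -1 0 0 0" --pt "0 0 0 -2 0 0 0" --pt "0 0 0 -2.5 0 0 0" --pt "0 0 0 -2.5 0 0 0" --pt "0 0 0 -2.5 0 0 0"

```text
time: 12.05
tool_pos: [0.4641, 0.2543, 0.1046]
tool_rot: [-3.141, -0.001, 2.718]
contact_force: [-0.1, -0.5, -0.4]
opening: 0.0006
grip_force: 0.0
```

The fingertips are about 3 cm above the button; I'll come down slowly and watch the force.

Emit:
step_arm --pt "0 0 0 -0.5 0 0 0" --pt "0 0 0 -1 0 0 0" --pt "0 0 0 -1.5 0 0 0" --pt "0 0 0 -2 0 0 0" --pt "0 0 0 -2.2 0 0 0"

```text
time: 12.47
tool_pos: [0.4631, 0.2546, 0.0826]
tool_rot: [-3.141, -0.001, 2.719]
contact_force: [-0.5, -1.1, 1.4]
opening: 0.0006
grip_force: 0.8
```

Emit:
step_arm --pt "0 0 0 -0.1 0 0 0" --pt "0 0 0 -0.2 0 0 0" --pt "0 0 0 -0.3 0 0 0" --pt "0 0 0 -0.4 0 0 0" --pt "0 0 0 -0.4 0 0 0"

```text
time: 12.88
tool_pos: [0.4632, 0.2547, 0.0796]
tool_rot: [-3.141, -0.0, 2.719]
contact_force: [-1.7, -2.4, 2.8]
opening: 0.0002
grip_force: 1.7
```

Emit:
step_arm --pt "0 0 0 -0.1 0 0 0" --pt "0 0 0 -0.2 0 0 0" --pt "0 0 0 -0.3 0 0 0" --pt "0 0 0 -0.3 0 0 0" --pt "0 0 0 -0.3 0 0 0"

```text
time: 13.3
tool_pos: [0.4634, 0.2548, 0.077]
tool_rot: [3.141, 0.0, 2.719]
contact_force: [-3.5, -2.6, 8.4]
opening: 0.0004
grip_force: 4.1
```

Emit:
step_arm --pt "0 0 0 -0.1 0 0 0" --pt "0 0 0 -0.2 0 0 0" --pt "0 0 0 -0.2 0 0 0" --pt "0 0 0 -0.2 0 0 0"

```text
time: 13.63
tool_pos: [0.4634, 0.2548, 0.0767]
tool_rot: [3.141, 0.001, 2.719]
contact_force: [-8.2, -3.7, 23.0]
opening: 0.0003
grip_force: 11.6
```

The force climbs sharply at a fixed height, so the button is at its stop. Letting go and rising.

Emit:
step_arm --pt "0 0 0 0.3 0 0 0" --pt "0 0 0 0.8 0 0 0" --pt "0 0 0 1.5 0 0 0" --pt "0 0 0 3 0 0 0" --pt "0 0 0 5 0 0 0"

```text
time: 14.05
tool_pos: [0.463, 0.2547, 0.124]
tool_rot: [-3.14, -0.002, 2.719]
contact_force: [0.5, 0.5, -0.6]
opening: 0.0006
grip_force: 0.0
```

Emit:
step_arm --pt "0 0 0 2.5 0 0 0" --pt "0 0 0 5 0 0 0" --pt "0 0 0 7 0 0 0" --pt "0 0 0 8 0 0 0" --pt "0 0 0 8 0 0 0"

```text
time: 14.47
tool_pos: [0.4647, 0.2554, 0.2068]
tool_rot: [3.138, 0.004, 2.719]
contact_force: [0.1, 1.5, -0.3]
opening: 0.0003
grip_force: 0.0
```

Emit:
step_arm --pt "0 0 0 0 0 0 0" --pt "0 0 0 0 0 0 0" --pt "0 0 0 0 0 0 0" --pt "0 0 0 0 0 0 0" --pt "0 0 0 0 0 0 0"

```text
time: 14.88
tool_pos: [0.4632, 0.2547, 0.2037]
tool_rot: [-3.141, -0.001, 2.719]
contact_force: [0.1, -0.1, -0.1]
opening: 0.0005
grip_force: 0.0
```

```bash
python3 - <<'E'
from cell import *
import cv2
b=read_camera("side");cv2.imwrite("pics/p3.png",b[:,:,::-1])
E
```

```text
(no output)
```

View pics/p3.png

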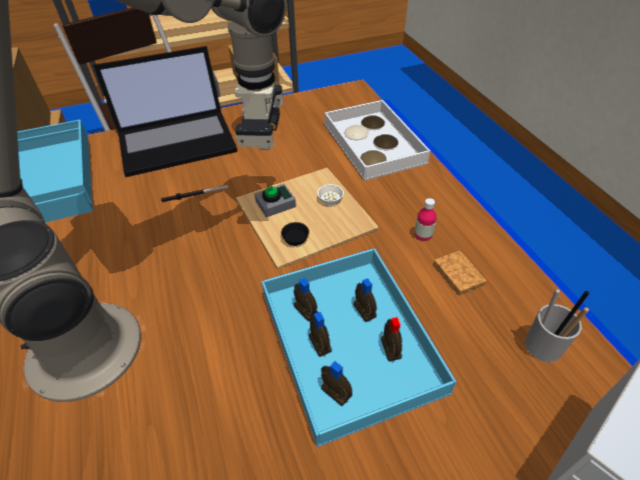

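The picture shows the arm clear, the button up at (271,193), and everything at its starting pixels (red wedge (394,323), white dish (330,195)).

```bash
python3 -c "
from cell import *
print(hand_in())"
```

```text
the job is handed in; nothing more can be done
None
```

I pointed at the red wedge and then at the middle of the white dish for over two seconds each, pressed the green button to its stop and let it come up, with nothing else seen touched or moved, and handed the job in at about 15 s; no verdict was returned.

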